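Borescope down the gearbox filler hole

TASK

Pull the deep drawer of the red tool chest out to its stop, leave it out, and take the borescope out of the rack inside. Lower its thin tube, upright, into the open filler hole on top of the gearbox without touching the gearbox, until the black depth ring on the tube is level with the mouth of the hole, so that the gear teeth can be looked at. Finish while holding the borescope there, still, upright and centred in the hole, with the other tools and parts on the bench and in the rack left as they are.

Things in the scene. Friction and masses are not known exactly. Their poses are not given: they have to be found in the camera images.
- chest: Red steel bench tool chest, 300 deep, 500 wide, 202 high, fixed. Origin on the bench under the middle of the deep drawer's front face (shut); x points to the chest's back, so the drawer comes out along -x. It spans x 0 to 300, y -150 to 350 mm. At y 150 to 340 mm is a column of four shallow locked drawers with flat bright pull strips.
- tool_drawer (a joint): How far the deep drawer is out, in m: 0 shut (at the start), 0.175 at its stop. 2 N of friction and about 8 N per m/s of damping; stays where it is left. Its red front is 282 wide, 15 thick, its top edge 187 mm above the bench; the drawer's other walls reach 80 mm above the bench. It carries a rack of upright tools.
- drawer_pull (a point): Middle of the deep drawer's bar handle, moving with it: a level round bar 12 mm thick, 220 long, along the chest's y, its axis 168 mm above the bench (34 mm below the chest's top) and 42 mm in front of the drawer front (36 mm free gap behind it), on two posts 100 mm either side of the middle.
- rack_middle (a point): Top of the middle hole of the grey rack board inside the deep drawer, moving with it; at x = 80, y = 0 mm of the chest when shut, x = -95 mm when fully out. The board's top is 125 mm above the bench, 50 mm front to back, 240 wide; three 12 mm holes, 70 mm apart in a row along the chest's y. A tool stands upright in each.
- borescope: Rigid borescope, about 160 g, upright in one of the rack's holes (any of the three). Origin at the tube's tip, z up: steel tube 8 thick, 95 long, thin black depth ring 50 from the tip; black round grip 30 thick, z 95 to 143, with two bright bands; bright eyepiece 26 thick, z 143 to 153, glass disc on top. In the rack its tip is 30, its grip 125 to 173 mm above the bench.
- awl: Scratch awl with a pear-shaped wooden handle 32 mm thick, top 179 mm above the bench, upright in another hole of the rack; origin at the tip of its steel, z up. Leave it standing in the rack.
- nut_driver: Nut driver with a grey fluted handle 22 mm thick, top 175 mm above the bench, upright in the remaining hole of the rack; origin at the tip of its shaft, z up. Leave it standing in the rack.
- gearbox: Grey cast gearbox, fixed, housing 220 x 150 mm (176 over the flange), cover top 130 mm above the bench. Origin on the bench under its centre, x along its shafts, z up: splined shaft at the +x end (to x = 165 mm), dark round flange at the -x end (to x = -140 mm). On the cover: the filler boss, and towards +x a brass breather, top 154 mm above the bench.
- filler_hole (a point): Centre of the mouth of the open filler hole, z up: a plain round vertical hole 20 mm in diameter through a raised round boss (38 mm across, 12 high, top 142 mm above the bench) and the cover below it, 37 mm deep in all, then open into the hollow housing. At x = -50, y = 20 mm of the gearbox. A gear wheel's top lies 72 mm below the mouth.
- filler_plug: The filler plug taken from the hole, standing on its 34 mm head beyond the gearbox's -x end, 20 high; origin under its centre. Leave it.
- spanner: Steel wrench, 200 long, lying along the gearbox's -y side. Leave it.
- mallet: Hammer, 280 long, lying on the bench on the left. Leave it.
- old_bearing: Steel ball-bearing ring, 62 mm across, 16 high, lying near the robot. Leave it.

How it is judged (in metres and radians):
On the way, in this order (a step that is already met when the one before it is completed fails the run):
1. the deep drawer is out at its stop (within 6 mm) (value of joint tool_drawer above 0.169 m), for 0.2 s.
2. the borescope is held by the fingers, its tip lifted clear above the rack (over 145 mm above the bench) (height (world z) of borescope above 0.145 m and contact force between the fingers and borescope above 1 N), for 0.1 s.
3. the tube is through the filler hole (z of borescope in the frame of filler_hole below -0.04 m and horizontal distance between borescope and filler_hole below 0.008 m), for 0.1 s.
At the end, for the whole second after the job is handed in: Fingers still holding the borescope, nothing else carrying it: tip 42 to 58 mm below the mouth of the filler hole and within 4 mm of its axis, tilted under 0.08 rad, still, not touching the gearbox (under 0.2 N); drawer at least 160 of its 175 mm out (value of joint tool_drawer above 0.16 m and z of borescope in the frame of filler_hole between -0.058 and -0.042 m and horizontal distance between borescope and filler_hole below 0.004 m and angle between borescope's own z axis and vertical below 0.08 rad and linear speed of borescope below 0.01 m/s and angular speed of borescope below 0.1 rad/s and contact force between the fingers and borescope above 1 N and contact force between borescope and gearbox below 0.2 N); the arm keeps its last pose, push and grip.
It fails at once if the borescope touches the gearbox (contact force between borescope and gearbox above 0.4 N).
It fails at once if a neighbour in the rack is tipped or lifted out (angle between any of awl, nut_driver's own z axis and vertical above 0.4 rad or height (world z) of awl above 0.085 m or height (world z) of nut_driver above 0.08 m).
It fails at once if a thing on the bench is disturbed (moved by more than 20 mm) (distance of any of filler_plug, spanner, mallet, old_bearing from where it was at the start of the episode above 0.02 m).
It also fails if it takes over 64 s, if anything falls off the work surface, if the arm or the gripper's body presses on something with over 40 N, if the wrist force passes 120 N, or if a joint passes its speed limit or range.

ROBOT

A 6-joint arm with a two-finger parallel gripper is mounted at the origin on the work surface. World frame = base frame: x ahead of the robot, y to its left, z up, the work surface at z = 0. Lengths are in mm, angles in rad, forces in N, time in s.
With the tool pointing down it reaches from about 425 to 950 mm from the base axis. Payload 3.5 kg.
Tool frame: the origin (TCP) lies midway between the tips of the shut fingers; the grasp point (between the pads) lies 19 mm behind it; y points along the fingers, z is the direction in which the jaws open and shut, and the axes are right-handed (so a half turn about y gives the same grasp; the last joint's range is limited). The gripper opens to 85 mm and grips with 20 to 120 N. Pads are 22 mm wide; open, the fingers measure 114 mm over their backs; the gripper's body (76 mm by 85 mm) begins 54 mm behind the grasp point. The pads swing forward as they close: fully open they stand 13 mm farther back than shut.
Start: joints at [-1.387, 0.286, 1.577, -0, 1.279, -0.15], TCP at [221.177, -637.72, 231.325] pointing down, gripper open.
Joint ranges: [-2.77, 2.77], [-0.9, 2.22], [0.21, 2.48], [-1.53, 4.67], [0.24, 2.81], [-2.84, 2.84]. Speed limits (rad/s): [2.79, 2.79, 3.14, 3.14, 3.14, 3.14].

INTERFACE

Orientations are given as a unit quaternion [w, x, y, z].
In Python, from station import reach, line_to, movej, release, close, pause, solve_ik, get_state, read_camera, PlanningError, sign_off, regions_of, pinpoint gives the robot as it stands. Calls block until the motion is done:
- reach(position, orientation): joint-space move of the TCP to a pose.
- line_to(position, orientation=None, vel=150, max_force=None): straight line of the TCP; orientation=None keeps the orientation; vel is the mean speed in mm/s. With max_force (N) it stops when the force on the tool has changed by that much, and returns True; else False.
- movej(angles): joint-space move.
- release() and close(): open the fingers fully, or close them until they stop; the grip force is fixed at half the most.
- pause(seconds).
- solve_ik(position, orientation): joint angles nearest the present ones, or None.
- get_state(): the state.
- read_camera(name): name is "scene" or "top" or "wrist"; returns a dict with "image" (420x560x3 uint8, red, green, blue), "fx", "fy", "cx", "cy" (pixels), "position" and "attitude" of the camera in the world; the wrist camera has in their place "T_tool_cam" (4x4, takes a point from camera to tool coordinates, whose origin is the TCP and whose axes are the tool frame's). Camera axes: x right, y down, z forward; pixel columns grow to the right and rows downward; lengths in mm; the calibration is good to about 2 mm. The wrist camera is an equidistant fisheye: a pixel r from the principal point sees the ray r / f radians off the axis. A picture is of the moment at which its call begins: read the wrist's pose just before it. There is no depth.
A pose or a line that the arm cannot do raises PlanningError and nothing moves.
- sign_off(): hands the job in, once; it reports no verdict.
Trained networks look in a picture, given as the dict that the camera call returned (one of the last four; its "shot" number tells which), for a name from the list of things; names that differ only in an ending like _2 or _b are one class to them, and where a whole thing is asked for, a point or a joint stands for the part that bears it (a point fixed in the world has none). Each returns a list of dicts, best first, with "confidence" (0 to 1); they miss things now and then, are a little off and sometimes report something else, mostly with a low value. They report only what shows in the picture. A call takes as long as a camera call.
- regions_of(picture, name): "mask" (420x560 bool, what is visible of it).
- pinpoint(picture, name): "centre" ([x, y, z] in mm, in world coordinates, good to about 4 mm: a listed point, or the origin of a listed thing).
The state is a dict: "clock": time; "q": joint angles; "qd": joint speeds; "joint_torque": joint torques, N m; "tool_pos": TCP position; "tcp_rot": TCP orientation; "contact_force": force on the tool from outside, world axes, zero at the start; "torque": the same for the moment, N m; "finger_gap": finger opening in mm.
Only numpy, scipy, OpenCV 4.12 (cv2) and the standard library are available. Lean on these libraries where they do the work, as an engineer would, in place of code of your own. Each camera call takes 0.05 s, during which the arm holds its last target. There are 200 camera calls.

## Working session

There is one attempt and no reset: what is moved stays moved. The work goes in short steps, each a Python script; the robot and the scene stay as the last script left them, time stands still between calls to the robot, and variables do not carry over. Pictures are saved under pics/ and viewed, about 8 in all and at most 12, crops included, and the job is handed in when it is done.

```bash
mkdir -p pics; ls; python3 - <<'E'
from station import *
import cv2
s=get_state();print(s['clock'],s['tool_pos'],s['tcp_rot'],s['finger_gap'])
ims=[]
for n in ("scene","top"):
    p=read_camera(n);print(n,p['position'],p['attitude'],p['fx'],p['cx'],p['cy'])
    cv2.imwrite(f"pics/{n}0.png",p['image'][...,::-1])
    for k in ["chest","drawer_pull","rack_middle","gearbox","filler_hole","borescope","awl","nut_driver","filler_plug","mallet","spanner","old_bearing"]:
        r=pinpoint(p,k)
        if r: print(k,[(round(a['confidence'],2),[round(v,1) for v in a['centre']]) for a in r[:2]])
E
```

```text
pics
0.0 [ 221.06873081 -637.07155541  229.95044785] [ 0.11745622 -0.11749214  0.69811296 -0.69644664] 85.21161209838044
scene [ 214.31966991   20.08012643 1138.48007924] [-0.10811517  0.70933289 -0.68891522  0.10273155] 388.4125812533096 278.8644244877642 212.28367806964727
chest [(0.68, [663.9, 102.1, -2.2])]
drawer_pull [(0.62, [623.2, 101.1, 166.7])]
gearbox [(0.76, [572.1, -227.6, -4.9])]
filler_hole [(0.58, [531.3, -190.7, 144.9])]
nut_driver [(0.21, [625.0, 103.6, 168.6])]
filler_plug [(0.49, [419.7, -166.8, 2.2])]
mallet [(0.9, [387.0, 513.1, -2.1])]
spanner [(0.65, [538.4, -372.5, -3.3])]
old_bearing [(0.68, [369.2, -20.6, -1.4])]
top [ 376.93314467   36.8233821  1314.41933498] [ 0.04582813 -0.6954669   0.71503082 -0.05437375] 453.5550444518135 279.12999373606 207.7444844085438
chest [(0.8, [665.6, 102.2, 1.3])]
drawer_pull [(0.64, [627.1, 100.5, 168.6])]
gearbox [(0.67, [568.7, -233.1, -1.3])]
filler_hole [(0.59, [534.8, -194.4, 138.7])]
filler_plug [(0.62, [415.5, -165.9, -6.0])]
mallet [(0.78, [386.3, 512.5, 2.0])]
spanner [(0.64, [533.7, -371.2, -0.7])]
old_bearing [(0.55, [368.7, -22.1, 1.5])]
```

View pics/top0.png

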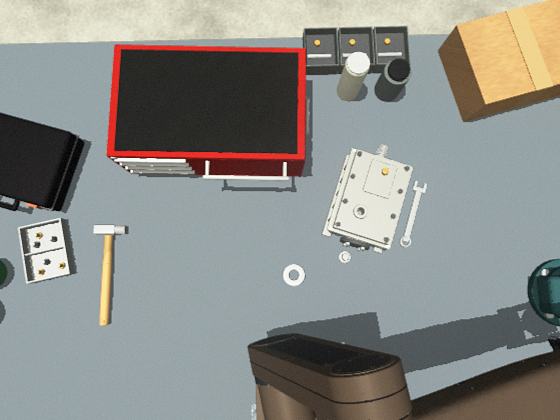

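View pics/scene0.png

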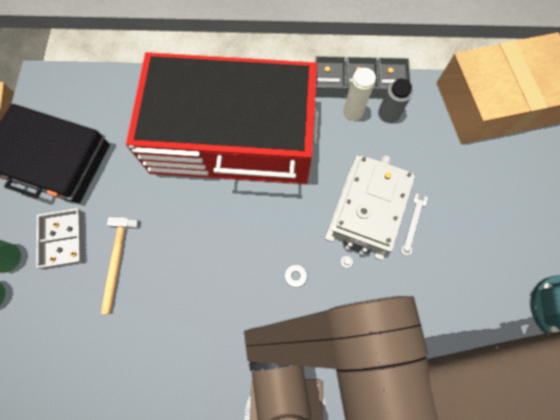

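The top view shows the bar handle from about (206,177) to (290,178), the chest's front top edge along (108,157)–(303,157), and the filler hole at about (361,211). The gearbox's shaft points to (383,150). The scene view agrees. Next I'll get the yaw angles and check reach.

```bash
cat > h.py <<'E'
from station import *
import numpy as np, cv2
from scipy.spatial.transform import Rotation as R
def rot(q): return R.from_quat([q[1],q[2],q[3],q[0]])
def down(yaw, tilt=0):
    "tool pointing down, jaws opening along world yaw"
    z=np.array([np.cos(yaw),np.sin(yaw),0]); y=np.array([0,0,-1.]); x=np.cross(y,z)
    q=R.from_matrix(np.c_[x,y,z]).as_quat(); return [q[3],q[0],q[1],q[2]]
def plane(p,uv,z):
    d=rot(p['attitude']).apply([(uv[0]-p['cx'])/p['fx'],(uv[1]-p['cy'])/p['fy'],1]); c=np.array(p['position'])
    return c+d*(z-c[2])/d[2]
def wproj(p,s,X):
    "world points -> wrist fisheye pixels, given state s"
    X=np.atleast_2d(X); T=np.array(p['T_tool_cam'])
    t=rot(s['tcp_rot']).inv().apply(X-s['tool_pos']); c=(t-T[:3,3])@T[:3,:3]
    th=np.arctan2(np.hypot(c[:,0],c[:,1]),c[:,2]); ph=np.arctan2(c[:,1],c[:,0])
    return np.c_[p['cx']+p['fx']*th*np.cos(ph),p['cy']+p['fy']*th*np.sin(ph)]
def wplane(p,s,uv,z):
    T=np.array(p['T_tool_cam']); a=(uv[0]-p['cx'])/p['fx'];b=(uv[1]-p['cy'])/p['fy'];th=np.hypot(a,b)
    d=T[:3,:3]@np.array([a/th*np.sin(th),b/th*np.sin(th),np.cos(th)])
    r=rot(s['tcp_rot']); d=r.apply(d); c=r.apply(T[:3,3])+s['tool_pos']
    return c+d*(z-c[2])/d[2]
def save(p,n): cv2.imwrite(f"pics/{n}.png",p['image'][...,::-1])
E
python3 - <<'E'
from h import *
p=read_camera("top")
for n,uv,z in [("barL",(206,177),168),("barR",(290,178),168),("FL",(108,156),202),("FR",(303,156),202),("BL",(117,46),202),("BR",(306,50),202),("hole",(361,211),142)]:
    print(n,plane(p,uv,z).round(1))
m=regions_of(p,"gearbox"); print(m[0]['confidence'],m[0]['mask'].sum()); 
b=(p['image'].min(2)>205)&False
# bar: bright pixels near
im=p['image'].astype(int); sub=np.zeros(im.shape[:2],bool); sub[174:184,195:300]=1
ys,xs=np.where(sub&(im.min(2)>170)); print(len(xs),xs.min(),xs.max(),np.polyfit(xs,ys,1), ys.mean(), xs.mean())
for x in (210,285): print(plane(p,(x,np.polyval(np.polyfit(xs,ys,1),x)),170).round(1))
E
```

```text
barL [625.4 206.5 168. ]
barR [617.1  -9.6 168. ]
FL [678.3 446.6 202. ]
FR [665.6 -42.8 202. ]
BL [971.7 430.5 202. ]
BR [949.3 -60.8 202. ]
hole [ 529.8 -193.4  142. ]
0.66 6469
334 203 288 [1.54770658e-02 1.73206258e+02] 177.00898203592814 245.7005988023952
[626.1 195.9 170. ]
[618.    3.3 170. ]
```

```bash
python3 - <<'E'
from h import *
for x in (625,450,475,430):
  for y in (101,140):
    for yaw in (0,np.pi/2):
        q=solve_ik([x,y,150],down(yaw)); q2=solve_ik([x,y,150],down(yaw+np.pi))
        print(x,y,yaw,None if q is None else np.round(q,2),None if q2 is None else np.round(q2,2))
E
```

```text
625 101 0 [ 0.    0.27  1.75 -0.    1.12  0.  ] None
625 101 1.5707963267948966 [ 0.    0.27  1.75 -0.    1.12 -1.57] [ 0.    0.27  1.75 -0.    1.12  1.57]
625 140 0 [ 0.06  0.29  1.73 -0.    1.12  0.06] None
625 140 1.5707963267948966 [ 0.06  0.29  1.73 -0.    1.12 -1.51] [ 0.06  0.29  1.73 -0.    1.12  1.63]
450 101 0 [ 0.   -0.11  2.16 -0.    1.09  0.  ] None
450 101 1.5707963267948966 [ 0.   -0.11  2.16 -0.    1.09 -1.57] [ 0.   -0.11  2.16 -0.    1.09  1.57]
450 140 0 [ 0.09 -0.09  2.14 -0.    1.09  0.09] None
450 140 1.5707963267948966 [ 0.09 -0.09  2.14 -0.    1.09 -1.48] [ 0.09 -0.09  2.14 -0.    1.09  1.66]
475 101 0 [ 0.   -0.05  2.1  -0.    1.09  0.  ] None
475 101 1.5707963267948966 [ 0.   -0.05  2.1  -0.    1.09 -1.57] [ 0.   -0.05  2.1  -0.    1.09  1.57]
475 140 0 [ 0.08 -0.03  2.08 -0.    1.09  0.08] None
475 140 1.5707963267948966 [ 0.08 -0.03  2.08 -0.    1.09 -1.49] [ 0.08 -0.03  2.08 -0.    1.09  1.65]
430 101 0 [ 0.   -0.16  2.2  -0.    1.1   0.  ] None
430 101 1.5707963267948966 [ 0.   -0.16  2.2  -0.    1.1  -1.57] [ 0.   -0.16  2.2  -0.    1.1   1.57]
430 140 0 [ 0.09 -0.13  2.18 -0.    1.1   0.09] None
430 140 1.5707963267948966 [ 0.09 -0.13  2.18 -0.    1.1  -1.48] [ 0.09 -0.13  2.18 -0.    1.1   1.66]
```

```bash
python3 - <<'E'
from h import *
p=get_state()['tool_pos']
line_to([p[0],p[1],300])
o=down(np.pi/2-.045)
close()
reach([590,100,300],o)
s=get_state(); w=read_camera("wrist"); save(w,"w1"); print(s['q'].round(2) if hasattr(s['q'],'round') else s['q'],s['tool_pos'],w['fx'],w['cx'],w['cy'])
for k in ("drawer_pull","filler_hole"): print(k,[(a['confidence'],np.round(a['centre'],1)) for a in pinpoint(w,k)[:2]])
c=np.array([623,101,170]); yv=np.array([.045,.999,0])
print(wproj(w,s,[c+yv*t for t in(-110,-100,0,100,110)]).round(1))
E
```

```text
[-0.    0.07  1.7  -0.    1.37 -1.53] [590.19616112  99.19231148 299.94703761] 325.19226210127806 279.1919173722946 205.05081884655667
drawer_pull [(0.81, array([625.8, 101.8, 164.8]))]
filler_hole [(0.62, array([ 536.5, -195.6,  140.2]))]
[[165.9 228.3]
 [175.9 228.5]
 [283.6 229.2]
 [390.4 228.2]
 [400.2 228.1]]
```

View pics/w1.png

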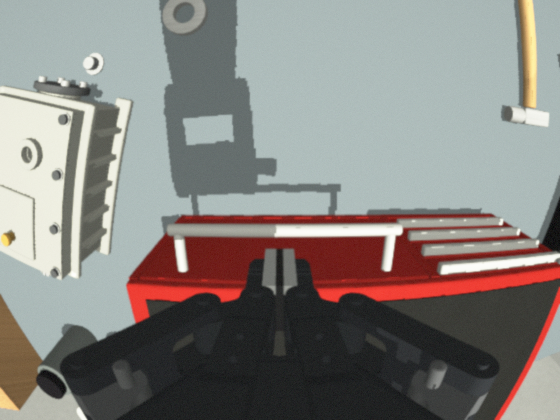

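The bar shows at (168–402, 230), within 2 px of my projection, so its axis is at x≈624.5, y≈100. The next step is to lower the closed fingers into the gap behind it and pull.

```bash
python3 - <<'E'
from h import *
o=down(np.pi/2-.045); xd=np.array([.999,-.045,0])
g=np.array([624.5,100,0])+24*xd
print(get_state()['clock'])
line_to([g[0],g[1],225],o)
hit=line_to([g[0],g[1],157],o,vel=80,max_force=8)
s=get_state(); print(hit,s['tool_pos'],s['contact_force'],s['clock'])
if not hit:
    e=np.array([g[0],g[1],157])-xd*196
    hit=line_to(e,o,vel=90,max_force=20)
    s=get_state(); print(hit,s['tool_pos'],s['contact_force'],s['clock'])
    print('travel',(g-s['tool_pos'])[:2]@xd[:2])
E
```

```text
5.825
False [649.02507248  98.9052882  157.76287341] [ 0.14882318 -0.3335863  -0.38131583] 7.6083
True [465.47144731 107.02162101 157.56411528] [ 2.24690946  0.4695501  -1.15890589] 9.475
travel 183.1861210779161
```

```bash
python3 - <<'E'
from h import *
o=down(np.pi/2-.045); p=get_state()['tool_pos']
line_to([p[0]+6,p[1],157],vel=60); line_to([p[0]+6,p[1],260]); release()
reach([545,104,330],o)
s=get_state(); w=read_camera("wrist"); save(w,"w2"); print(s['clock'],s['tool_pos'])
for k in ("drawer_pull","rack_middle","borescope","awl","nut_driver"): print(k,[(round(a['confidence'],2),np.round(a['centre'],1)) for a in pinpoint(w,k)[:3]])
t=read_camera("top"); save(t,"t2")
for k in ("drawer_pull","rack_middle","borescope","awl","nut_driver"): print(k,[(round(a['confidence'],2),np.round(a['centre'],1)) for a in pinpoint(t,k)[:3]])
E
```

```text
11.8333 [544.89901002 103.95598336 329.58151296]
drawer_pull [(0.81, array([448.6, 110.3, 165.4]))]
rack_middle [(0.58, array([571.8, 104.9, 122.8])), (0.47, array([573.9, 173.4,  46.6]))]
borescope [(0.9, array([569.9,  35.9,  30.4]))]
awl [(0.67, array([572.1, 101.7,  53.4]))]
nut_driver [(0.59, array([573.9, 173.9,  48.7]))]
drawer_pull [(0.34, array([ 538.1, -195.8,  139.6]))]
rack_middle []
borescope [(0.62, array([384.3, 509. ,   0.7])), (0.42, array([566.7,  35.7,  29.6]))]
awl [(0.49, array([387.5, 514. ,   2. ]))]
nut_driver [(0.45, array([574.2, 170.6,  46.8]))]
```

View pics/w2.png

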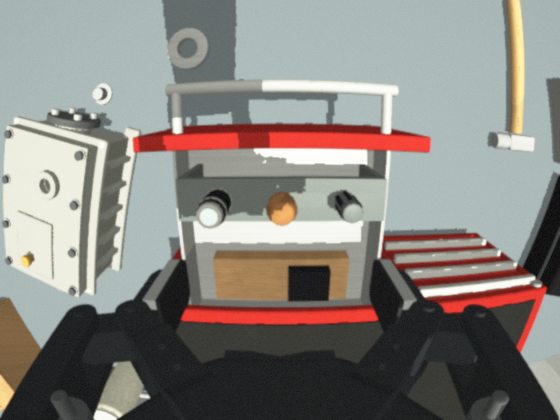

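The drawer is out: the pull is at x≈448.6, about 175 mm from where it started. The borescope with its bright eyepiece, at (211,214), stands in the −y hole. The awl at (281,208) is in the middle and the nut driver at (348,206) is on the other side. The jaws should open along the chest's x so the awl has clearance.

```bash
python3 - <<'E'
from h import *
o=down(-.045)
reach([571,36,300],o)
s=get_state(); w=read_camera("wrist"); save(w,"w3"); print(s['clock'],s['tool_pos'],np.round(s['q'],2),np.round(w['T_tool_cam'],2).tolist())
for k in ("rack_middle","borescope","filler_hole","awl"): print(k,[(round(a['confidence'],2),np.round(a['centre'],1)) for a in pinpoint(w,k)[:3]])
print(wproj(w,s,[[570,35.5,183],[570,35.5,125],[572,104,125]]).round(1))
E
```

```text
13.7417 [571.0205101   36.11133927 300.12139902] [-0.11  0.01  1.76  0.    1.37 -0.07] [[-0.0, 0.96, 0.29, -73.75], [0.0, -0.29, 0.96, -142.61], [1.0, 0.0, -0.0, 1.32], [0.0, 0.0, 0.0, 1.0]]
rack_middle [(0.87, array([567.9, 102.3, 124.6]))]
borescope [(0.58, array([570.7,  34.6,  32.2]))]
filler_hole []
awl [(0.63, array([573.6, 103.9,  55.4])), (0.42, array([373.6, -18.8,   0.8]))]
[[276.4 199.5]
 [276.9 183.6]
 [275.8 114.8]]
```

View pics/w3.png

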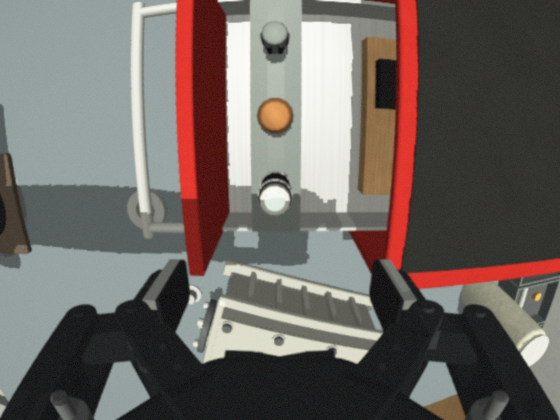

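The eyepiece shows at (274.5,196), so the axis is at about (569.5, 37). The finger tips clear the drawer front. Grasp next.

```bash
python3 - <<'E'
from h import *
o=down(-.045); s=get_state(); w=read_camera("wrist"); g=wplane(w,s,(274.5,196),183); print(g.round(1))
x,y=(g[0]+570.5)/2,(g[1]+36)/2
line_to([x,y,205],o,vel=120)
hit=line_to([x,y,136],o,vel=60,max_force=8)
s=get_state();print(hit,s['tool_pos'],s['contact_force'],s['clock'])
if not hit:
    close(); s=get_state(); print(s['finger_gap'],s['contact_force'],s['clock'])
    if abs(s['finger_gap']-30)<4:
        hit=line_to([x,y,290],o,vel=110,max_force=25)
        s=get_state(); print(hit,s['tool_pos'],s['finger_gap'],s['contact_force'],s['clock'])
        w=read_camera("wrist"); save(w,"w4"); print([(round(a['confidence'],2),np.round(a['centre'],1)) for a in pinpoint(w,"borescope")])
E
```

```text
[568.5  38.6 183. ]
False [569.92506436  37.26660824 136.59817014] [-0.15068574 -0.03315519  0.28689637] 16.2833
28.72456889252061 [-0.62765962 -0.69407923  0.97377706] 16.8417
False [569.08351273  37.35217743 288.85827638] 28.392895393151168 [ 0.02506569 -0.54303295 -2.62990552] 18.3917
[(0.81, array([569.8,  33.2, 183.2]))]
```

View pics/w4.png

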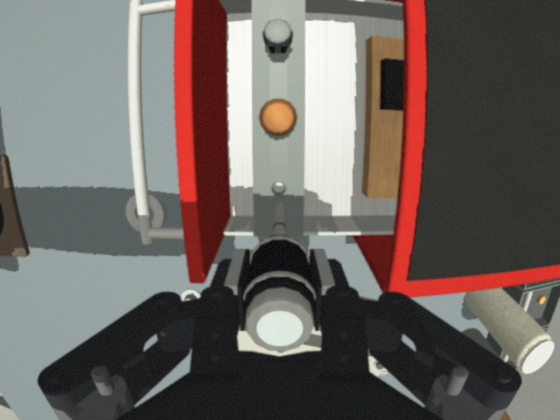

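The borescope is held, with its tip at about (279,222) and the rack hole empty below it. The awl and nut driver are still standing. I'll raise it and carry it over to the gearbox.

```bash
python3 - <<'E'
from h import *
o=down(-.045); p=get_state()['tool_pos']
line_to([p[0],p[1],330],o,vel=150)
line_to([533,-194,330],o,vel=150)
line_to([533,-194,290],o,vel=100); pause(.3)
s=get_state(); w=read_camera("wrist"); save(w,"w5"); print(s['clock'],s['tool_pos'],s['finger_gap'])
for k in ("borescope","filler_hole"): print(k,[(round(a['confidence'],2),np.round(a['centre'],1)) for a in pinpoint(w,k)[:3]])
t=s['tool_pos']
print(wproj(w,s,[[t[0],t[1],t[2]-106.6],[t[0],t[1],t[2]-11.6],[533,-194,142]]).round(1))
c=w['image'][150:290,190:370,::-1]; cv2.imwrite("pics/w5c.png",cv2.resize(c,None,fx=4,fy=4,interpolation=cv2.INTER_CUBIC))
E
```

```text
21.4667 [ 533.28539821 -194.17220105  290.82397038] 28.54423424804646
borescope [(0.6, array([ 534.1, -196.6,  184.8]))]
filler_hole [(0.56, array([ 533.6, -193.2,  143.1]))]
[[277.4 202.2]
 [276.6 253.8]
 [277.3 189.1]]
```

View pics/w5c.png

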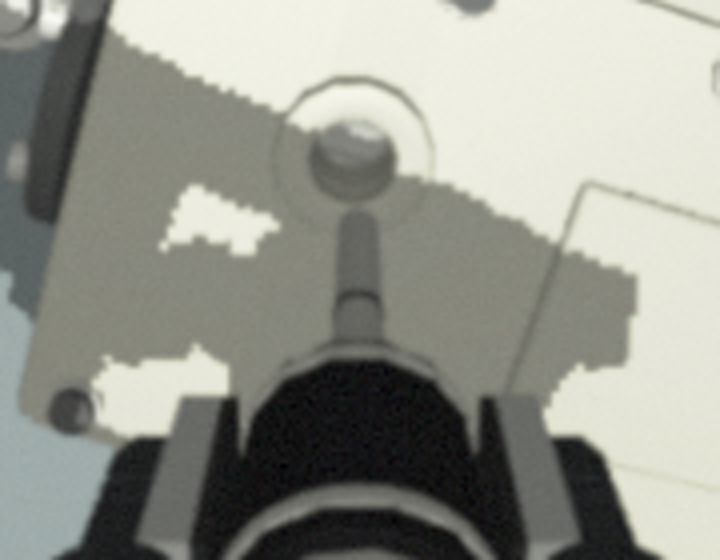

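The crop shows the tip at about (279.4,207) and the mouth of the hole at about (278,189.6). The depth ring is at v≈227.7. I'll compute the tip, the tilt and the hole from the same picture so that camera bias cancels.

```bash
python3 - <<'E'
from h import *
s=get_state(); w=read_camera("wrist"); t=np.array(s['tool_pos']); print(t)
r=rot(s['tcp_rot']).as_matrix(); print("tool axis y",r[:,1].round(4))
print("tip",(wplane(w,s,(279.4,207.1),t[2]-106.6)-t).round(2)); print("ring",(wplane(w,s,(279.4,227.7),t[2]-56.6)-t).round(2))
print("eyepiece",(wplane(w,s,(279.5,328),t[2]+46.4)-t).round(2))
print("hole",wplane(w,s,(278,189.6),142).round(2))
im=w['image'][300:360,240:320]; g=cv2.cvtColor(im,cv2.COLOR_RGB2GRAY)
m=((im[...,1].astype(int)-im[...,0])>3)&(g>150); ys,xs=np.where(m); print("disc",len(xs),xs.min()+240,xs.max()+240,ys.min()+300,ys.max()+300,xs.mean()+240,ys.mean()+300)
E
```

```text
[ 533.06793827 -194.0817689   290.30375856]
tool axis y [ 4.e-04 -3.e-04 -1.e+00]
tip [   1.33   -4.1  -106.6 ]
ring [  1.36  -2.64 -56.6 ]
eyepiece [ 1.3  -3.19 46.4 ]
hole [ 533.32 -194.25  142.  ]
disc 2174 240 319 304 354 279.6458141674333 333.1343146274149
```

```bash
python3 - <<'E'
from h import *
o=down(-.045)
line_to([532.0,-190.5,256.6],o,vel=60); pause(.3)
s=get_state(); w=read_camera("wrist"); t=np.array(s['tool_pos']); print(s['clock'],t)
print(wproj(w,s,[[t[0]+1.3,t[1]-3.6,t[2]-106.6],[533.3,-194.25,142]]).round(1))
c=w['image'][150:255,210:345,::-1]; cv2.imwrite("pics/w6c.png",cv2.resize(c,None,fx=5,fy=5,interpolation=cv2.INTER_CUBIC))
E
```

```text
22.675 [ 532.17230958 -190.62794273  257.06189298]
[[279.3 206.5]
 [279.1 203.5]]
```

View pics/w6c.png

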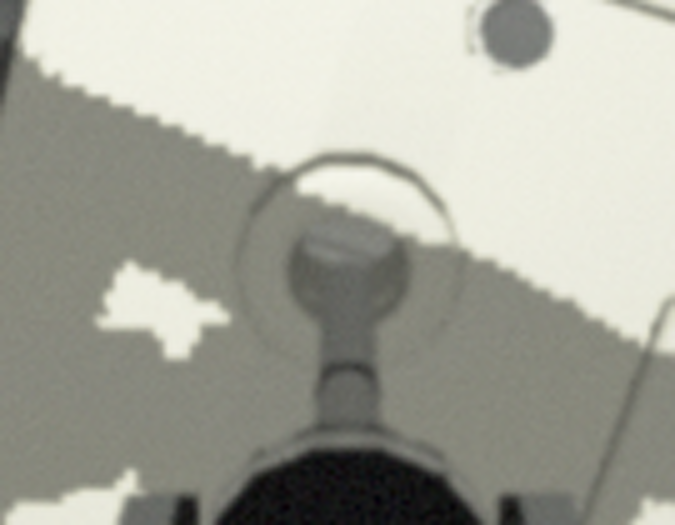

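```bash
python3 - <<'E'
from h import *
w=np.mean([read_camera("wrist")['image'].astype(float) for _ in range(8)],0)
g=w[180:245,245:315].mean(2); g=np.clip((g-60)/(150-60),0,1)*255
cv2.imwrite("pics/w7c.png",cv2.resize(g.astype(np.uint8),None,fx=8,fy=8,interpolation=cv2.INTER_CUBIC))
E
```

```text
(no output)
```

View pics/w7c.png

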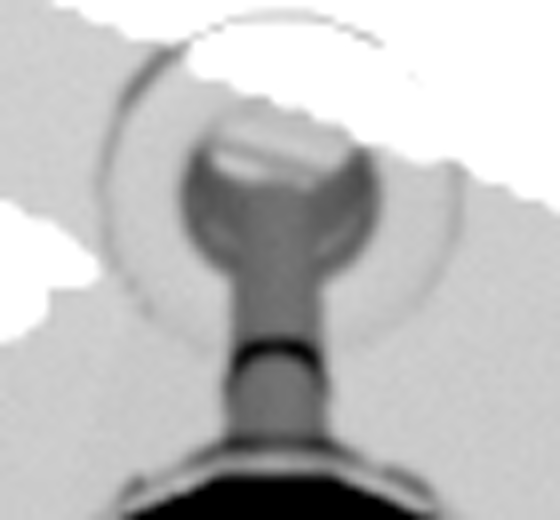

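The contrast view puts the tip at (279.3,207.2) against 206.5 expected, and the mouth at (279.8,203.5). The remaining error is about 0.5 mm, which I'll correct before lowering.

```bash
python3 - <<'E'
from h import *
o=down(-.045)
x,y=532.4,-190.0
line_to([x,y,256.6],o,vel=30)
hit=line_to([x,y,198.6],o,vel=40,max_force=3); pause(.4)
s=get_state(); print(hit,s['clock'],s['tool_pos'],s['finger_gap'],s['contact_force'])
w=read_camera("wrist"); 
for k in ("borescope","filler_hole","drawer_pull"): print(k,[(round(a['confidence'],2),np.round(a['centre'],1)) for a in pinpoint(w,k)[:2]])
t=np.array(s['tool_pos']); print(wproj(w,s,[[533.3,-194.25,142],[t[0]+1.3,t[1]-3.6,142]]).round(1))
w=np.mean([read_camera("wrist")['image'].astype(float) for _ in range(8)],0)
g=w[185:260,240:320].mean(2); g=np.clip((g-50)/(150-50),0,1)*255
cv2.imwrite("pics/w8c.png",cv2.resize(g.astype(np.uint8),None,fx=7,fy=7,interpolation=cv2.INTER_CUBIC))
E
```

```text
False 25.375 [ 532.41589459 -189.9868206   198.62986786] 28.439939930269677 [ 0.06419908  0.56514304 -2.32468172]
borescope [(0.59, array([ 532.4, -195.5,   94.4]))]
filler_hole [(0.87, array([ 533.7, -194.7,  141.6])), (0.3, array([ 4.196e+02, -1.695e+02, -1.000e-01]))]
drawer_pull []
[[278.8 230. ]
 [279.4 229.1]]
```

View pics/w8c.png

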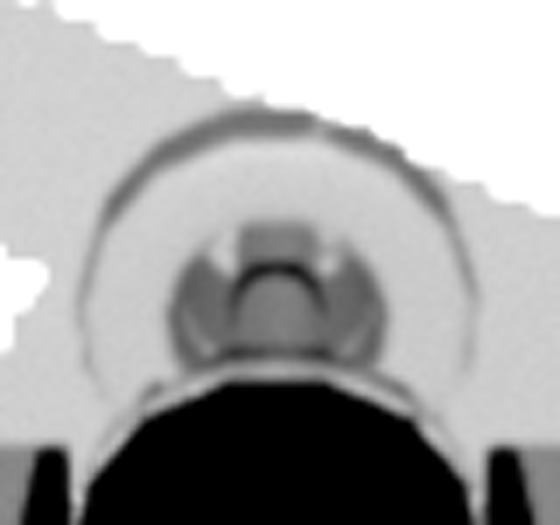

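The tube is centred across the view (tube 278, hole 277.5 in the crop). In y it is within about 1 mm, and the ring is level with the mouth with clear space all round. One quick drawer check, then I'll hand in.

```bash
python3 - <<'E'
from h import *
for n in ("scene","top"):
    t=read_camera(n)
    for k in ("drawer_pull","awl","nut_driver","filler_plug","old_bearing"): print(n,k,[(round(a['confidence'],2),np.round(a['centre'],1)) for a in pinpoint(t,k)[:1]])
s=get_state(); print(s['clock'],s['tool_pos'],s['finger_gap'],s['contact_force'],np.abs(s['qd']).max())
sign_off()
E
```

```text
scene drawer_pull [(0.71, array([448.7, 113.6, 166.7]))]
scene awl [(0.51, array([568.8, 109.9,  54.3]))]
scene nut_driver [(0.57, array([571.2, 175.4,  50.8]))]
scene filler_plug []
scene old_bearing [(0.59, array([370.3, -21.5,  -0.7]))]
top drawer_pull [(0.66, array([453.2, 107.7, 168.8]))]
top awl [(0.52, array([568.8, 106.1,  53.9]))]
top nut_driver [(0.46, array([573.9, 172.3,  45.1]))]
top filler_plug [(0.26, array([577. , 171.7,  45.7]))]
top old_bearing [(0.62, array([367.3, -21.1,   1.9]))]
26.575 [ 532.40082602 -190.01039941  198.61358203] 28.683571367368955 [ 0.75451207 -0.11529173 -2.60483897] 0.0019464405203414644
the job is handed in; nothing more can be done
```

I pulled the deep drawer to its stop and took the borescope from the −y hole of the rack. I then lowered it into the filler hole, and handed the job in at 26.6 s with the arm holding it still. `sign_off` reports no verdict.

**Borescope position:**
- **Depth:** the tip is about 50 mm below the mouth from the arm's height, or about 47 mm by the network.
- **Centring:** the tube is centred to about 0.1 mm across the wrist view. In y my two measures disagreed in sign: about +1 mm from the ring in the picture, about −0.8 mm from the network. Both are well inside the 4 mm limit, so I left it.
- **Upright:** tip, ring and eyepiece measured before lowering gave a tilt under about 0.03 rad.
- **Grip and contact:** the finger gap was 28.7 mm on the 30 mm grip. The wrist force showed no jump on insertion, and at the end it was mainly the borescope's weight. It is too noisy to resolve 0.2 N.

**Drawer and other things:**
- **Drawer:** two cameras put the handle at x≈449 and 453 mm, against about 624.5 mm when shut, so it is about 171–176 mm out.
- **Awl, nut driver and bearing:** all were found where they had been.
- **Not checked at the end:** the filler plug was not reliably detected in the last pictures, though the arm never went near it. I did not look again at the spanner and mallet.

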